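# Put the temperature probe in the incubator's wide well

## Robot

A 6-joint arm with a two-finger parallel gripper is mounted at the origin on the work surface. World frame = base frame: x ahead of the robot, y to its left, z up, the work surface at z = 0. Lengths are in m, angles in rad, forces in N, time in s.
With the tool pointing down it reaches from about 0.325 to 0.775 m from the base axis. Payload 5.5 kg.
Tool frame: the origin (TCP) lies midway between the tips of the shut fingers; the grasp point (between the pads) lies 19 mm behind it; z points along the fingers, y is the line along which they close (so a half turn about z gives the same grasp; the last joint's range is limited). The gripper opens to 85 mm and grips with 20 to 120 N. Pads are 22 mm wide; open, the fingers measure 114 mm over their backs; the gripper's body (76 mm by 85 mm) begins 54 mm behind the grasp point. The pads swing forward as they close: fully open they stand 13 mm farther back than shut.
Start: joints at [-1.24, 0.091, 1.231, -0, 1.82, -0.057], TCP at [0.227, -0.555, 0.201] pointing down, gripper open.
Joint ranges: [-2.87, 2.87], [-0.86, 2.18], [0.17, 2.46], [-1.51, 4.65], [0.06, 2.69], [-2.65, 2.65]. Speed limits (rad/s): [2.57, 2.57, 3.01, 3.14, 3.14, 3.14].

## Interface

Orientations are given as a unit quaternion [x, y, z, w].
In Python, from bench import arm gives the robot as it stands.
- The arm moves only by the shell command python3 -m crank 'ROWS' [FORCE]. ROWS is JSON, a list of rows, each a list of 7 numbers: the turn, a rotation vector about the tool's x, y, z in degrees, then the shift along the tool's x, y, z in m, then the opening, from 0 (shut) to 1 (fully open). A call has 1 to 20 rows; each row shifts and turns the commanded pose from where the row before left it, along the tool's axes as they then stand; what a row does not reach is not made up. A row lasts 1/12 s, in which the tool goes at most 41.7 mm and 7.16 degrees, less where a joint would pass 70% of its speed; a pose out of reach is approached as far as the arm can. A call is refused whole if a number of a shift passes 0.0417 or a number of a turn 7.16, either way. A call with a gripper value outside its range is refused whole. The fingers move at their own pace and stop on an object; FORCE is the grip in N (left out, the last holds). Time passes only in rows, so rows that do not move let the fingers close. It gives the time, the measured TCP pose, the force, the opening and the grip force at its end, in the units of the state.
- arm.state(): the state, without advancing time (a new reading comes with each control period).
- arm.grab_frame(name): name is "scene" or "top" or "wrist"; returns a dict with "pixels" (400x640x3 uint8, red, green, blue), "K" (3x3 intrinsics, pixels), "k1" (the pictures are not rectified: a ray, as slopes to the right and down, at radius r is drawn at 1 + k1 r^2 times it, then the intrinsics apply), "R" (3x3) and "t" (3): a world point X has camera coordinates R X + t. Camera axes: x right, y down, z forward; pixel columns grow to the right and rows downward; lengths in m; the calibration is good to about 2 mm. A picture is of the moment at which its call begins. There is no depth.
- arm.hand_in(): hands the job in; it is judged then, once.
Trained networks look in the newest picture that a camera, given by its name, has taken for a name from the list of things; names that differ only in an ending like _2 or _b are one class to them, and where a whole thing is asked for, a point or a joint stands for the part that bears it (a point fixed in the world has none). Each returns a list of dicts, best first, with "score" (0 to 1); they miss things now and then, are a little off and sometimes report something else, mostly with a low value. They report only what shows in the picture. A call takes as long as a camera call.
- arm.look_for(camera, label): "xyz" ([x, y, z] in m, in the coordinates of the camera as it stood for that picture, good to about 4 mm: the middle of the surface that is visible of it).
- arm.tip_of(camera, label): "xyz" ([x, y, z] in m, in the coordinates of the camera as it stood for that picture, good to about 4 mm: a listed point, or the origin of a listed thing).
The state is a dict: "clock": time; "qpos": joint angles; "dq": joint speeds; "joint_efforts": joint torques, N m; "eef_pos": TCP position; "eef_rot": TCP orientation; "force": force on the tool from outside, world axes, zero at the start; "torque": the same for the moment, N m; "opening": finger opening in m; "grip_force": force on a finger pad.
Only numpy, scipy, OpenCV 4.12 (cv2) and the standard library are available. Lean on these libraries where they do the work, as an engineer would, in place of code of your own. Each camera call takes 0.05 s, during which the arm holds its last target. There are 200 camera calls.

## Task

Check the dry-block incubator's temperature: take the probe with the flat bar grip out of its stand and lower its stem into the wide well of the incubator's metal block until its black disc lies flat on the block. Lower it all the way before you let go, do not drop it in, and leave the round-knobbed spare probe in its stand.

Things in the scene. Friction and masses are not known exactly. Their poses are not given: they have to be found in the camera images.
- probe: Probe with a flat bar grip, 0.2 kg, upright in one of two equal grey stands. White grip 16 mm thick (its x), 44 wide (its y), 52 tall, on a black disc 64 mm across, 8 thick; below it a steel stem 14 mm across, 65 long, round-ended. Origin: centre of the disc's underside, z up the stem: grip z 8 to 60 mm, stem 0 to -65. In the stand the underside is 80 mm above the table.
- well (a point): Centre of the mouth of the wide round well, 36 mm across, 74 mm deep, straight down, in the incubator's flat aluminium top face, 80 mm above the table; z up. It lies 45 mm from the face's centre towards -y; rim sides are 55 mm away (-y) and 75 mm (+x, -x). Three narrow 11 mm holes lie 75 mm away in +y.
- incubator: Fixed dry-block incubator: white-sided box 174 mm (x) by 224 mm (y), 90 mm high, its rim 10 mm above the sunk metal face. On its +y half four capped tubes rise 24 mm above the face, 115 mm from the wide well. Origin: centre of its underside, z up, front panel towards -x.
- spare: Spare probe, left alone in the other stand: the same 64 mm disc, but a round white ball knob 28 mm across on a thin neck, its top 52 mm above the disc's underside, and a 40 mm stem. Origin: centre of the disc's underside, z up. The stands are 70 mm square, 80 mm high blocks on 90 mm feet, with a 26 mm hole 75 mm deep; which probe is in which varies.

How it is judged:
By the outcome, as a careful person would: the job done as asked, in the order asked, and still so for the second after the job is handed in, with the robot touching nothing.
It also fails if it takes over 48 s, if anything falls off the work surface, if the arm or the gripper's body presses on something with over 40 N, if the wrist force passes 120 N, or if a joint passes its speed limit or range.

## Working session

There is one attempt and no reset: what is moved stays moved. The work goes in short steps, Python scripts to look and compute and a shell command to move; the robot and the scene stay as the last step left them, time stands still between calls to the robot, and variables do not carry over. Pictures are saved under pics/ and viewed, at most 10 in all, crops included, and the job is handed in when it is done.

```bash
mkdir -p pics; ls
cat > h.py <<'E'
from bench import arm
import numpy as np, cv2
from scipy.spatial.transform import Rotation as Ro
def grab(c,fn=None):
    f=arm.grab_frame(c)
    if fn: cv2.imwrite('pics/'+fn,cv2.cvtColor(np.array(f['pixels']),cv2.COLOR_RGB2BGR))
    return f
def cw(f,x): return np.array(f['R']).T@(np.array(x)-np.array(f['t']))
def pw(f,u,v,z):
    "pixel to world on the plane z"
    K=np.array(f['K']);xd=np.array([(u-K[0,2])/K[0,0],(v-K[1,2])/K[1,1]]);x=xd.copy()
    for _ in range(30): x=xd/(1+f['k1']*(x@x))
    R=np.array(f['R']).T;o=-R@np.array(f['t']);d=R@np.r_[x,1]
    return o+d*(z-o[2])/d[2]
E
python3 - <<'E'
from h import *
np.set_printoptions(precision=4,suppress=True)
for c in ['scene','top']:
    f=grab(c,c+'1.png'); print(c,cw(f,[0,0,0]))
    for l in ['probe','well','spare','incubator']:
        print(l,[(np.round(cw(f,d['xyz']),4),round(d['score'],2)) for d in arm.tip_of(c,l)[:3]])
s=arm.state();print(s['clock'],s['eef_pos'],Ro.from_quat(s['eef_rot']).as_matrix())
E
```

```text
pics
scene [ 0.8774 -0.5563  0.8958]
probe [(array([ 0.6074, -0.2494,  0.0835]), 0.85)]
well [(array([0.4757, 0.1816, 0.0774]), 0.78)]
spare [(array([ 0.4792, -0.0363,  0.0813]), 0.57)]
incubator [(array([ 0.4716,  0.2318, -0.0016]), 0.82)]
top [ 0.4456 -0.005   0.9047]
probe [(array([ 0.6042, -0.2518,  0.079 ]), 0.66)]
well [(array([0.474 , 0.1839, 0.0766]), 0.88)]
spare [(array([ 0.473 , -0.0358,  0.0777]), 0.98)]
incubator [(array([ 0.473 ,  0.23  , -0.0012]), 0.69)]
0.5 [ 0.2269 -0.5555  0.2011] [[ 0.9257  0.3781 -0.    ]
 [ 0.3781 -0.9257  0.0001]
 [ 0.     -0.0001 -1.    ]]
```

View pics/top1.png

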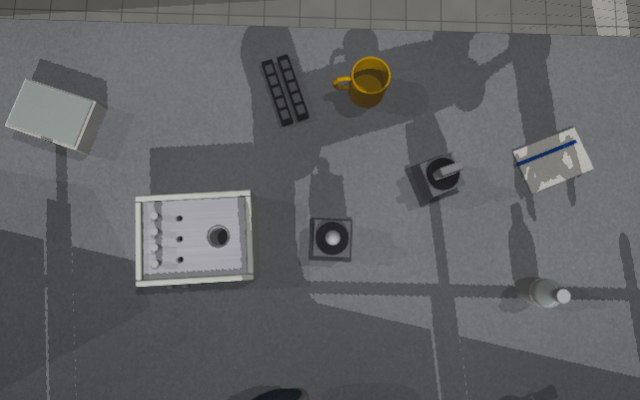

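View pics/scene1.png

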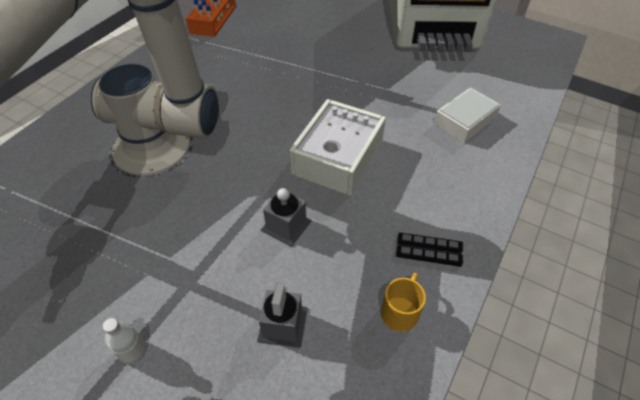

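The top view shows the bar probe's disc at about (443,173), with the grip's top edge from (437,176) to (463,167). The spare is at (332,238), the wide well at (218,237), and a bottle at (550,293). I'll crop closer to get the grip's yaw.

Run:
```python
import cv2,numpy as np
a=cv2.imread('pics/top1.png')
c=lambda x,y:cv2.resize(a[y:y+60,x:x+80],None,fx=5,fy=5,interpolation=cv2.INTER_CUBIC)
cv2.imwrite('pics/c1.png',np.hstack([c(400,145),c(180,205)]))
from h import *
f=grab('top');print(np.array(f['K']),f['k1'],pw(f,443,174,.088),pw(f,218,237,.08),pw(f,550,293,0))
for u,v in [(137,198),(250,191),(253,278),(137,286)]: print(pw(f,u,v,.09))
print(pw(f,563,296,.15),[cw(f,d['xyz']) for d in arm.look_for('top','probe')])
```

```text
[[423.96539545   0.         320.01194576]
 [  0.         423.96539545 203.0985904 ]
 [  0.           0.           1.        ]] -0.0025744703585540516 [ 0.6051357 -0.2525223  0.088    ] [0.47177516 0.18325131 0.08      ] [ 0.37289994 -0.50330302  0.        ]
[0.54271635 0.34059647 0.09      ]
[0.56175089 0.12368095 0.09      ]
[0.39569827 0.11098062 0.09      ]
[0.37589254 0.32839393 0.09      ]
[ 0.38025517 -0.44354045  0.15      ] [array([ 0.60417921, -0.24383309,  0.0890665 ])]
```

View pics/c1.png

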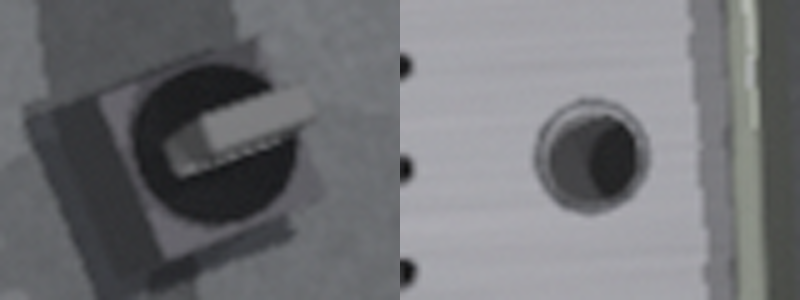

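The crop shows the grip's top centre near full-image pixel (451.6,169.2), its long axis about 19° off the image horizontal, and the well centre near (218.4,236.5). The bottle lies under the straight path, so I'll rise and turn first.

```bash
python3 -m crank '[[0,0,-6.7,0,0,-0.0375,1],[0,0,-6.7,0,0,-0.0375,1],[0,0,-6.7,0,0,-0.0375,1],[0,0,-6.7,0,0,-0.0375,1],[0,0,-6.7,0,0,0,1],[0,0,-6.7,0,0,0,1],[0,0,-6.7,0,0,0,1],[0,0,-6.7,0,0,0,1],[0,0,-6.7,0,0,0,1],[0,0,-6.7,0,0,0,1],[0,0,-6.7,0,0,0,1],[0,0,-6.7,0,0,0,1],[0,0,-6.7,0,0,0,1]]' 40
```

```text
clock: 1.68
eef_pos: [0.2269, -0.5555, 0.3512]
eef_rot: [0.576, 0.817, -0.0, 0.0]
force: [-0.4, -0.5, 0.5]
opening: 0.0855
grip_force: 0.0
```

Run:
```python
from h import *
s=arm.state();R=Ro.from_quat(s['eef_rot']).as_matrix();print(s['eef_pos'],R.round(3))
f=grab('top');print(pw(f,451.6,169.2,.14),pw(f,443.2,173.6,.088),pw(f,218.4,236.5,.08))
c=[pw(f,400+u/5,145+v/5,.14)[:2] for u,v in [(205,122),(300,88),(315,118),(212,155)]];print(c)
for z in (.1,.15,.2,.25): print(z,pw(f,563,296,z),pw(grab('scene'),111,325,z))
print(R.T@(np.array([.605,-.252,0.3])-s['eef_pos']))
```

```text
[ 0.22689581 -0.55547737  0.35123731] [[-0.336  0.942  0.   ]
 [ 0.942  0.336 -0.   ]
 [-0.     0.    -1.   ]]
[ 0.60435829 -0.25274794  0.14      ] [ 0.60594326 -0.25292505  0.088     ] [0.47275791 0.18252853 0.08      ]
[array([ 0.60348151, -0.23316024]), array([ 0.61714129, -0.26847121]), array([ 0.60602343, -0.2738443 ]), array([ 0.59121949, -0.23561347])]
0.1 [ 0.37592458 -0.47259713  0.1       ] [ 0.36603506 -0.45145857  0.1       ]
0.15 [ 0.38025517 -0.44354045  0.15      ] [ 0.39816493 -0.45804427  0.15      ]
0.2 [ 0.38458575 -0.41448377  0.2       ] [ 0.43029481 -0.46462998  0.2       ]
0.25 [ 0.38891634 -0.38542709  0.25      ] [ 0.46242468 -0.47121568  0.25      ]
[0.15867337 0.45813232 0.05122595]
```

```bash
python3 -m crank '[[0,0,0,0.0132,0.0382,0,1],[0,0,0,0.0132,0.0382,0,1],[0,0,0,0.0132,0.0382,0,1],[0,0,0,0.0132,0.0382,0,1],[0,0,0,0.0132,0.0382,0,1],[0,0,0,0.0132,0.0382,0,1],[0,0,0,0.0132,0.0382,0,1],[0,0,0,0.0132,0.0382,0,1],[0,0,0,0.0132,0.0382,0,1],[0,0,0,0.0132,0.0382,0,1],[0,0,0,0.0132,0.0382,0,1],[0,0,0,0.0132,0.0382,0,1],[0,0,0,0,0,0.025,1],[0,0,0,0,0,0.025,1],[0,0,0,0,0,0,1],[0,0,0,0,0,0,1]]' 40
python3 - <<'E'
from h import *
f=grab('wrist','w1.png');s=arm.state();print(s['clock'],s['eef_pos'],s['qpos'])
print([(cw(f,d['xyz']),d['score']) for d in arm.tip_of('wrist','probe')])
E
```

```text
clock: 3.27
eef_pos: [0.6065, -0.254, 0.2989]
eef_rot: [0.579, 0.815, -0.0, -0.003]
force: [0.1, 0.0, 0.7]
opening: 0.0854
grip_force: 0.0
3.3167 [ 0.60668627 -0.25441079  0.30185908] [-4.48762721e-01  3.09524960e-01  8.02286778e-01 -2.61537801e-05
  2.03013718e+00 -7.84397183e-01]
[(array([ 0.60948168, -0.25591825,  0.07856633]), 0.93)]
```

View pics/w1.png

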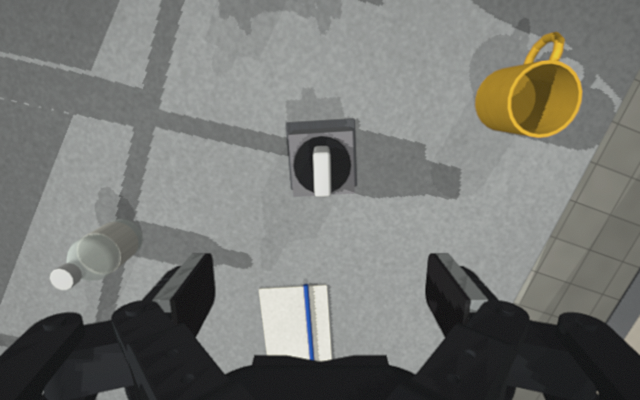

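The wrist view shows the grip's top face at about x 314–330, y 154–195. The disc centre is near (322,165), and the bar runs almost along the tool's x axis, so the yaw is good to about 1°.

Run:
```python
from h import *
f=grab('wrist');s=arm.state();R=Ro.from_quat(s['eef_rot']).as_matrix();p=s['eef_pos']
g=cv2.cvtColor(np.array(f['pixels']),cv2.COLOR_RGB2GRAY)
m=(g[145:200,300:345]>190).astype(np.uint8);n,l,st,ce=cv2.connectedComponentsWithStats(m)
i=1+st[1:,4].argmax();pts=np.argwhere(l==i)[:,::-1].astype(np.float32)+[300,145]
r=cv2.minAreaRect(pts.astype(np.float32));print(r)
c=np.array([pw(f,u,v,.14)[:2] for u,v in cv2.boxPoints(r)]);print(c)
e=c[1]-c[0],c[2]-c[1]
for k in e: print(np.linalg.norm(k),np.degrees(np.arctan2(k[1],k[0])))
mid=np.r_[c.mean(0),.101];print('top mid',mid,'disc',pw(f,322,165,.088))
print('tool y yaw',np.degrees(np.arctan2(R[1,1],R[0,1])),'shift',R.T@(mid-p), R.T@(np.r_[.6055,-.2535,.101]-p))
```

```text
((320.0, 171.0), (42.0, 14.0), 90.0)
[[ 0.59394149 -0.23747366]
 [ 0.60648892 -0.23310868]
 [ 0.6202389  -0.27191134]
 [ 0.6072841  -0.27641214]]
0.013284995713912433 19.181688391228803
0.04116683610841144 -70.48787814773122
top mid [ 0.60698835 -0.25472646  0.101     ] disc [ 0.61029674 -0.25690738  0.088     ]
tool y yaw 19.227620693772174 shift [ 0.00090962 -0.00063582  0.20359593] [ 0.00255779 -0.00163725  0.2035871 ]
```

```bash
python3 -m crank '[[0,0,0,0,0,0.03,1],[0,0,0,0,0,0.03,1],[0,0,0,0,0,0.03,1],[0,0,0,0,0,0.03,1],[0,0,0,0,0,0.02,1],[0,0,0,0,0,0.02,1],[0,0,0,0,0,0.015,1],[0,0,0,0,0,0.01,1],[0,0,0,0,0,0.01,1],[0,0,0,0,0,0.005,1],[0,0,0,0,0,0,1],[0,0,0,0,0,0,1],[0,0,0,0,0,0,1]]' 40; python3 -m crank '[[0,0,0,0,0,0,0],[0,0,0,0,0,0,0],[0,0,0,0,0,0,0],[0,0,0,0,0,0,0],[0,0,0,0,0,0,0],[0,0,0,0,0,0,0],[0,0,0,0,0,0,0],[0,0,0,0,0,0,0],[0,0,0,0,0,0,0],[0,0,0,0,0,0,0],[0,0,0,0,0,0,0],[0,0,0,0,0,0,0]]' 40
```

```text
clock: 4.5
eef_pos: [0.6076, -0.2546, 0.1027]
eef_rot: [0.578, 0.816, 0.0, 0.001]
force: [-0.6, 0.2, -0.1]
opening: 0.0855
grip_force: 0.0
clock: 5.5
eef_pos: [0.6072, -0.2544, 0.1013]
eef_rot: [0.578, 0.816, 0.0, 0.0]
force: [0.7, -0.8, 0.0]
opening: 0.014
grip_force: 43.6
```

```bash
python3 -m crank '[[0,0,0,0,0,-0.005,0],[0,0,0,0,0,-0.01,0],[0,0,0,0,0,-0.015,0],[0,0,0,0,0,-0.02,0],[0,0,0,0,0,-0.02,0],[0,0,0,0,0,-0.02,0],[0,0,0,0,0,-0.02,0],[0,0,0,0,0,-0.02,0],[0,0,0,0,0,-0.02,0],[0,0,0,0,0,-0.015,0],[0,0,0,0,0,-0.01,0],[0,0,0,0,0,-0.005,0],[0,0,0,0,0,0,0],[0,0,0,0,0,0,0]]' 60
python3 - <<'E'
from h import *
f=grab('scene','s2.png');s=arm.state();R=Ro.from_quat(s['eef_rot']).as_matrix();p=np.array(s['eef_pos']);print(p)
for c in ('scene','wrist','top'):
    f=grab(c); print(c,[(cw(f,d['xyz']),d['score']) for d in arm.tip_of(c,'probe')],[cw(f,d['xyz']) for d in arm.tip_of(c,'well')])
print(R.T@(np.array([.4735,.1828,p[2]])-p))
E
```

```text
clock: 6.67
eef_pos: [0.6071, -0.2543, 0.281]
eef_rot: [0.578, 0.816, -0.0, -0.0]
force: [1.1, 0.1, -2.1]
opening: 0.0138
grip_force: 61.9
[ 0.6068981  -0.25426683  0.28015951]
scene [(array([ 0.6057447 , -0.24928097,  0.26109509]), 0.93)] [array([0.47645199, 0.18229106, 0.07884969])]
wrist [(array([ 0.60940683, -0.25423639,  0.26142519]), 0.94)] []
top [(array([ 0.60950911, -0.25561603,  0.25624994]), 0.9)] [array([0.47054402, 0.18606638, 0.07622093])]
[0.45658869 0.01868161 0.00048494]
```

View pics/s2.png

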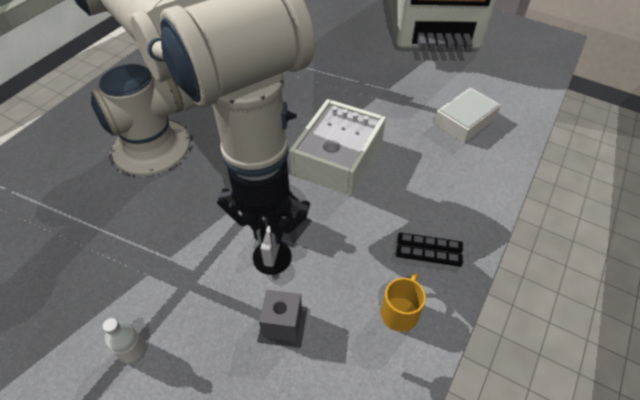

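The probe is out of its stand, hanging upright with its disc near (272,257). Next I carry it over the well.

```bash
python3 -m crank '[[0,0,0,0.0146,0.0013,0,0],[0,0,0,0.034,0.0013,0,0],[0,0,0,0.034,0.0013,0,0],[0,0,0,0.034,0.0013,0,0],[0,0,0,0.034,0.0013,0,0],[0,0,0,0.034,0.0013,0,0],[0,0,0,0.034,0.0013,0,0],[0,0,0,0.034,0.0013,0,0],[0,0,0,0.034,0.0013,0,0],[0,0,0,0.034,0.0013,0,0],[0,0,0,0.034,0.0013,0,0],[0,0,0,0.034,0.0013,0,0],[0,0,0,0.034,0.0013,0,0],[0,0,0,0.024,0.0018,0,0],[0,0,0,0.01,0.0008,0,0],[0,0,0,0,0,0,0],[0,0,0,0,0,0,0],[0,0,0,0,0,0,0],[0,0,0,0,0,0,0],[0,0,0,0,0,0,0]]' 60
python3 - <<'E'
from h import *
s=arm.state();R=Ro.from_quat(s['eef_rot']).as_matrix();p=np.array(s['eef_pos']);print(p)
for c in ('scene','wrist','top'):
    f=grab(c,c+'3.png'); print(c,[(cw(f,d['xyz']),d['score']) for d in arm.tip_of(c,'probe')],[cw(f,d['xyz']) for d in arm.tip_of(c,'well')])
print(R.T@(np.array([.4735,.1828,p[2]])-p))
E
```

```text
clock: 8.83
eef_pos: [0.4748, 0.1819, 0.2811]
eef_rot: [0.579, 0.815, -0.0, 0.0]
force: [0.3, -0.6, -1.5]
opening: 0.0138
grip_force: 61.9
[0.47484696 0.1818531  0.28114627]
scene [(array([0.47389973, 0.18593917, 0.26445081]), 0.63)] [array([0.47463999, 0.18558064, 0.07748027])]
wrist [(array([0.47799521, 0.1812323 , 0.26174356]), 0.55)] [array([0.4688249 , 0.18175221, 0.0795211 ])]
top [(array([0.47610594, 0.1815749 , 0.2587706 ]), 0.62)] [array([0.47144604, 0.1869755 , 0.07521105])]
[ 1.33732811e-03 -9.60451297e-04 -2.26493855e-07]
```

View pics/wrist3.png

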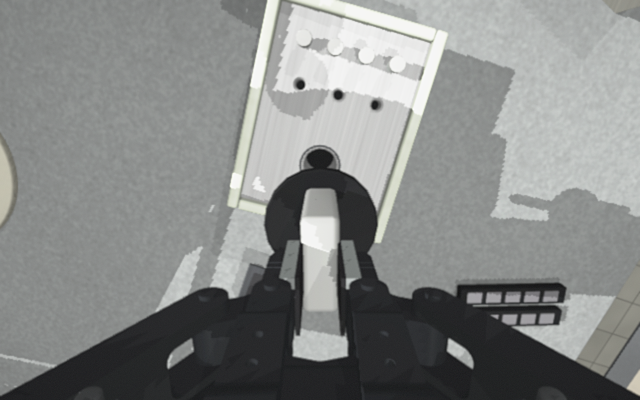

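The wrist view shows the well's mouth at about (320,162), directly ahead of the disc centre at (321,215), so lateral alignment is good. I'll lower until the stem tip is just above the face and check again.

```bash
python3 -m crank '[[0,0,0,0.002,-0.0014,0.005,0],[0,0,0,0,0,0.015,0],[0,0,0,0,0,0.02,0],[0,0,0,0,0,0.02,0],[0,0,0,0,0,0.02,0],[0,0,0,0,0,0.01,0],[0,0,0,0,0,0.005,0],[0,0,0,0,0,0,0],[0,0,0,0,0,0,0],[0,0,0,0,0,0,0],[0,0,0,0,0,0,0]]' 60
python3 - <<'E'
from h import *
s=arm.state();R=Ro.from_quat(s['eef_rot']).as_matrix();p=np.array(s['eef_pos']);print(p)
for c in ('scene','wrist','top'):
    f=grab(c); print(c,[(cw(f,d['xyz']),d['score']) for d in arm.tip_of(c,'probe')],[cw(f,d['xyz']) for d in arm.tip_of(c,'well')])
    if c=='scene': cv2.imwrite('pics/s4.png',cv2.resize(np.array(f['pixels'])[80:220,250:430,::-1],None,fx=4,fy=4,interpolation=cv2.INTER_CUBIC))
E
```

```text
clock: 10.2
eef_pos: [0.473, 0.1846, 0.1877]
eef_rot: [0.578, 0.816, 0.001, 0.001]
force: [-0.2, -0.6, -2.0]
opening: 0.0135
grip_force: 61.9
[0.47299662 0.18464984 0.18770504]
scene [(array([0.47498667, 0.18802007, 0.1666178 ]), 0.91)] [array([0.47760373, 0.18310958, 0.07627607]), array([0.4689992 , 0.18792996, 0.16931448])]
wrist [(array([0.47461345, 0.18129938, 0.16424646]), 0.75)] []
top [(array([0.47357741, 0.18587076, 0.16277392]), 0.65)] [array([0.47383509, 0.18854053, 0.0759812 ])]
```

View pics/s4.png

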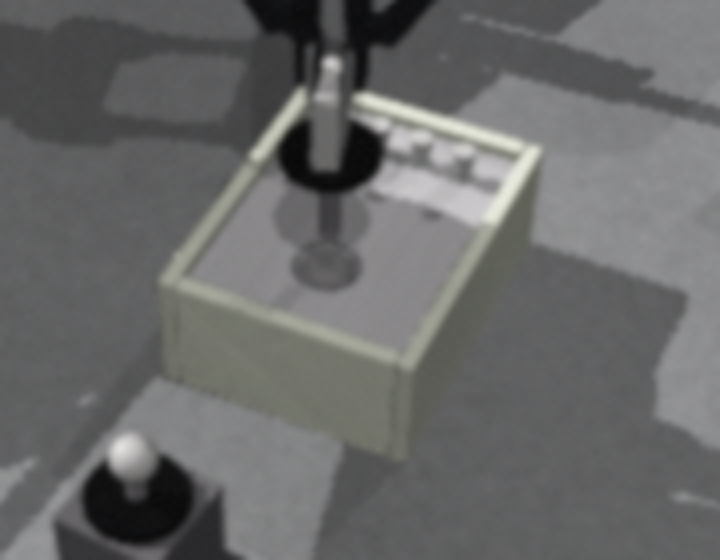

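The crop shows the stem at x≈328 pointing straight down at the well centre, about (326,267). I'll lower into the well.

```bash
python3 -m crank '[[0,0,0,0,0,0.008,0],[0,0,0,0,0,0.008,0],[0,0,0,0,0,0.008,0],[0,0,0,0,0,0.008,0],[0,0,0,0,0,0,0],[0,0,0,0,0,0,0]]' 60;  python3 -m crank '[[0,0,0,0,0,0.008,0],[0,0,0,0,0,0.008,0],[0,0,0,0,0,0.008,0],[0,0,0,0,0,0.008,0],[0,0,0,0,0,0.006,0],[0,0,0,0,0,0.004,0],[0,0,0,0,0,0,0],[0,0,0,0,0,0,0],[0,0,0,0,0,0,0],[0,0,0,0,0,0,0]]' 60
```

```text
clock: 11.15
eef_pos: [0.4719, 0.1843, 0.153]
eef_rot: [0.578, 0.816, -0.001, -0.001]
force: [0.2, -0.3, -2.1]
opening: 0.0135
grip_force: 61.8
clock: 11.98
eef_pos: [0.4728, 0.1845, 0.1128]
eef_rot: [0.578, 0.816, 0.0, 0.0]
force: [0.3, -0.9, -2.0]
opening: 0.0141
grip_force: 61.9
```

No contact yet, with about 11 mm to go. I'll continue in small steps.

```bash
python3 -m crank '[[0,0,0,0,0,0.003,0],[0,0,0,0,0,0.003,0],[0,0,0,0,0,0.002,0],[0,0,0,0,0,0.001,0],[0,0,0,0,0,0,0],[0,0,0,0,0,0,0],[0,0,0,0,0,0,0]]' 60;  python3 -m crank '[[0,0,0,0,0,0.001,0],[0,0,0,0,0,0,0],[0,0,0,0,0,0.001,0],[0,0,0,0,0,0,0],[0,0,0,0,0,0,0]]' 60
```

```text
clock: 12.57
eef_pos: [0.4725, 0.1845, 0.1033]
eef_rot: [0.578, 0.816, 0.0, 0.0]
force: [-0.6, -0.1, -1.1]
opening: 0.0138
grip_force: 61.9
clock: 12.98
eef_pos: [0.4726, 0.1845, 0.1014]
eef_rot: [0.578, 0.816, 0.0, 0.0]
force: [-0.2, 0.7, 0.6]
opening: 0.0137
grip_force: 62.0
```

Fz is starting to rise, from -2 N to +0.6 N. I'll press slightly to confirm it's seated.

```bash
python3 -m crank '[[0,0,0,0,0,0.0007,0],[0,0,0,0,0,0,0],[0,0,0,0,0,0,0],[0,0,0,0,0,0,0]]' 60;  python3 -m crank '[[0,0,0,0,0,0.0007,0],[0,0,0,0,0,0,0],[0,0,0,0,0,0,0],[0,0,0,0,0,0,0]]' 60
```

```text
clock: 13.32
eef_pos: [0.4729, 0.1846, 0.1013]
eef_rot: [0.578, 0.816, 0.001, 0.0]
force: [-0.2, 0.7, 4.4]
opening: 0.0139
grip_force: 62.6
clock: 13.65
eef_pos: [0.473, 0.1846, 0.1012]
eef_rot: [0.578, 0.816, 0.001, 0.001]
force: [-0.1, -0.0, 6.6]
opening: 0.0139
grip_force: 63.0
```

Run:
```python
from h import *
for c in ('scene','wrist','top'):
    f=grab(c); print(c,[(cw(f,d['xyz']),d['score']) for d in arm.tip_of(c,'probe')])
    if c=='scene': cv2.imwrite('pics/s5.png',cv2.resize(np.array(f['pixels'])[80:220,250:430,::-1],None,fx=4,fy=4,interpolation=cv2.INTER_CUBIC))
```

```text
scene [(array([0.47227157, 0.18799342, 0.08413903]), 0.81), (array([0.47230882, 0.23125692, 0.00090023]), 0.36)]
wrist [(array([0.47326192, 0.18227426, 0.0795563 ]), 0.72)]
top [(array([0.47523983, 0.18668783, 0.07727124]), 0.75), (array([ 0.47369706, -0.03293403,  0.0762971 ]), 0.16)]
```

View pics/s5.png

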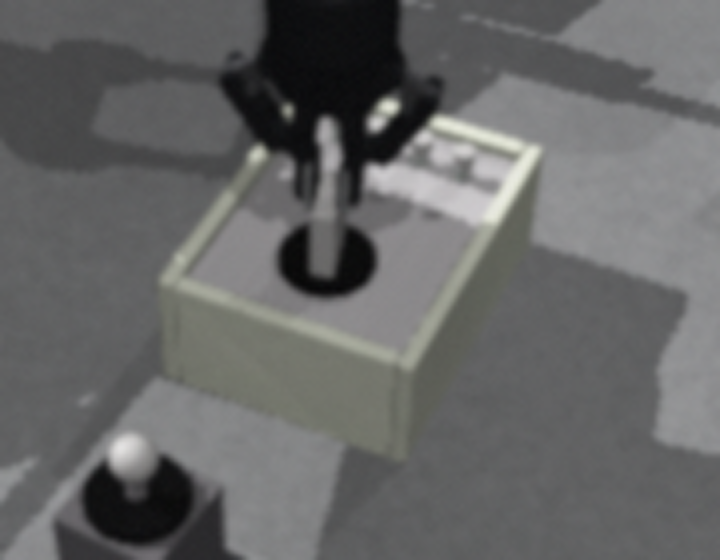

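The disc at crop (327,260) lies flat on the face around the well, and contact force is 6.6 N. Release and retreat.

```bash
python3 -m crank '[[0,0,0,0,0,0,0.6],[0,0,0,0,0,0,0.6],[0,0,0,0,0,0,0.6],[0,0,0,0,0,0,0.6],[0,0,0,0,0,0,0.6],[0,0,0,0,0,0,0.6],[0,0,0,0,0,0,0.6],[0,0,0,0,0,0,0.6]]' 60; python3 -m crank '[[0,0,0,0,0,-0.005,0.6],[0,0,0,0,0,-0.01,0.6],[0,0,0,0,0,-0.02,0.6],[0,0,0,0,0,-0.03,0.6],[0,0,0,0,0,-0.03,0.6],[0,0,0,0,0,-0.03,0.6],[0,0,0,0,0,-0.02,0.6],[0,0,0,0,0,-0.01,0.6],[0,0,0,0,0,0,0.6],[0,0,0,0,0,0,0.6],[0,0,0,0,0,0,0.6]]'
python3 - <<'E'
from h import *
for c in ('scene','wrist','top'):
    f=grab(c); print(c,[(cw(f,d['xyz']),d['score']) for d in arm.tip_of(c,'probe')])
    if c=='wrist': cv2.imwrite('pics/w6.png',np.array(f['pixels'])[:,:,::-1])
E
```

```text
clock: 14.62
eef_pos: [0.4724, 0.1844, 0.0997]
eef_rot: [0.578, 0.816, -0.0, -0.0]
force: [-0.5, 1.1, -0.7]
opening: 0.0514
grip_force: 0.0
clock: 15.53
eef_pos: [0.472, 0.1843, 0.2529]
eef_rot: [0.578, 0.816, -0.001, -0.001]
force: [-0.1, -0.4, -0.7]
opening: 0.0512
grip_force: 0.0
scene [(array([0.47109264, 0.18683663, 0.08496484]), 0.65)]
wrist [(array([0.47408731, 0.18360125, 0.07670807]), 0.76)]
top [(array([0.47225648, 0.18683507, 0.07863062]), 0.97)]
```

View pics/w6.png

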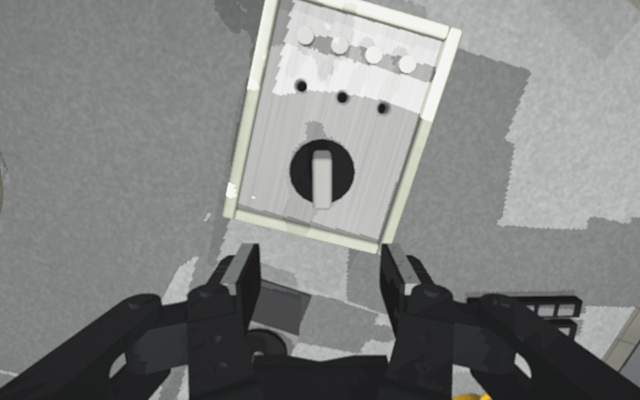

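The probe sits flat in the well with its disc at (322,172), and the gripper is clear.

```bash
python3 -c "
from bench import arm
print(arm.hand_in())"
```

```text
the job is handed in; nothing more can be done
None
```

I took the bar-grip probe from its stand, lowered it into the wide well until its disc lay flat on the block, released it there and handed the job in at about 16 s; the spare was left in its stand.

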